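Slide a game puck back into the cold chest through its gravity flap

TASK

Put the puck that lies on the cold chest's loading tray back into the chest: slide it gently, flat along the tray, with the fingertips, pushing the hanging flap open with it, until it drops inside, then draw the fingers back out so that the flap swings fully shut. Do not grip, lift, tip or flick the puck, and leave the honing stone on the tray and the other things on the case top where they are.

Things in the scene. Friction and masses are not known exactly. Their poses are not given: they have to be found in the camera images.
- port (a point): Port of the cold chest: point on the loading tray's surface, 100 mm above the case top, midway under the hanging flap. x axis level, pointing in through the port; z up; y left as one looks in. The opening (y = +-62 mm, 54 mm high) is the mouth of a sheet hood reaching from x = 0 to the chest's front at x = +70; hood top 62 mm, chest top 123 mm above the tray.
- tray (a point): Middle of the steel loading tray's surface, 135 mm before the port, axes as port. The tray is level, x = -135 to +135 mm, y = +-160 from here, with 10 mm high lips on both sides and the outer (-x) end. Two sheet guides 28 mm high narrow like a funnel to the port: from y = +-111 mm at 64 mm before the flap to y = +-66 at the flap.
- sill (a point): Inner edge of the level sill behind the flap, 12 mm past port, same height and axes. From here a slippery plastic slide (45 degrees, then 25) leads down to the chest's floor, 70 mm lower: a puck whose middle is pushed 15 mm or more past this edge slides in by itself. The chest is white, insulated, 320 x 400 mm, 223 mm high, fixed on the case top, with a clear pane in its lid.
- flap (a joint): Opening angle (rad) of the steel flap, 120 x 46 x 3 mm, about 80 g, on a level hinge 54 mm above port; its lower edge clears the tray by 3 mm. 0 = hanging shut; it swings only inwards (lower edge in and up), 1.5 at most, and falls shut by its weight in about a second, slowed by a damper. A puck pushed against it opens it with a newton or so.
- puck: The rubber ice-hockey puck on the loading tray: a black disc, 76 mm across, 25 mm thick, about 165 g, lying flat. Origin in the middle of its underside, z along its axis. Friction on the steel tray about 0.6.
- hone: Honing stone lying on the tray near the tray's left side (y about +135 mm of port): wood back and grey stone, 100 x 25 x 16 mm, loose. Origin in the middle of its underside, x along its length. To be left alone.
- tape: Roll of white stick tape lying flat on the case top, 86 mm across, hole 38 mm, 24 mm high, loose. Origin in the middle of its underside. To be left alone.
- spare_puck: A second puck, the same as the first, lying on the case top (not on the tray). Origin in the middle of its underside. To be left alone.
- jig: Red skate-blade jig with a steel runner clamped in it, 240 x 85 x 60 mm high, 0.9 kg, standing loose on the case top. Origin in the middle of its underside, x along its length. To be left alone.
There are look-alikes about, which are no part of the job. What is shaped like the puck but pink, purple or turquoise is not meant.

How it is judged:
By the outcome, as a careful person would: the job done as asked, in the order asked, and still so for the second after the job is handed in, with the robot touching nothing.
It also fails if it takes over 48 s, if anything falls off the work surface, if the arm or the gripper's body presses on something with over 40 N, if the wrist force passes 120 N, or if a joint passes its speed limit or range.

ROBOT

A 6-joint arm with a two-finger parallel gripper is mounted at the origin on the work surface. World frame = base frame: x ahead of the robot, y to its left, z up, the work surface at z = 0. Lengths are in m, angles in rad, forces in N, time in s.
With the tool pointing down it reaches from about 0.35 to 0.725 m from the base axis. Payload 4.3 kg.
Tool frame: the origin (TCP) lies at the centre of the arm's flange, where the gripper is bolted on; the fingertips stand 173 mm ahead of it and the grasp point (between the pads) lies 155 mm ahead of it; z points along the fingers, x is the direction in which the jaws open and shut, and the axes are right-handed (so a half turn about z gives the same grasp; the last joint's range is limited). The gripper opens to 85 mm and grips with 20 to 120 N. Pads are 22 mm wide; open, the fingers measure 114 mm over their backs; the gripper's body (76 mm by 85 mm) begins 54 mm behind the grasp point. The pads swing forward as they close: fully open they stand 13 mm farther back than shut.
Start: joints at [1.053, 0.377, 0.081, 1.274, 0, 1.46], TCP at [0.228, 0.528, 0.405] pointing down, gripper open.
Joint ranges: [-2.72, 2.72], [-0.84, 1.66], [-1.02, 1.22], [-1.77, 2.12], [-1.37, 1.28], [-3.14, 3.14]. Speed limits (rad/s): [2.57, 2.57, 3.14, 3.14, 3.14, 3.14].

INTERFACE

Orientations are given as a 3x3 rotation matrix whose columns are the frame's x, y, z axes.
In Python, from workcell import manip, vision, job gives the robot as it stands. The module is installed in compiled form; this text tells all that it offers.
- The arm moves only by the tool apply_moves, never from a script. Its argument "motion" is a list of rows, each an object of numbers: "x", "y", "z": the shift along the tool's x, y, z in units of 40 mm (1.0 is 40 mm); "wx", "wy", "wz": the turn, a rotation vector about the tool's x, y, z in units of 5 degrees (1.0 is 5 degrees); "fingers": the closure, from -1 (fully open) to 1 (shut). In form: [{"x": .., "y": .., "z": .., "wx": .., "wy": .., "wz": .., "fingers": ..}, ...]. A call has 1 to 10 rows; each row shifts and turns the commanded pose from where the row before left it, along the tool's axes as they then stand; what a row does not reach is not made up. A row lasts 1/10 s, in which the tool goes at most 50 mm and 8.59 degrees, less where a joint would pass 70% of its speed; a pose out of reach is approached as far as the arm can. A call is refused whole if a number of a shift passes 1 or a number of a turn 1, either way. A call with a gripper value outside its range is refused whole. The fingers move at their own pace and stop on an object; "squeeze" is the grip in N (left out, the last holds). Time passes only in rows, so rows that do not move let the fingers close. It gives the time, the measured TCP pose, the force and the opening at its end, in the units of the state.
- manip.state(): the state, without advancing time (a new reading comes with each control period).
- vision.get_image(name): name is "side" or "top"; returns a dict with "color" (400x640x3 uint8, red, green, blue), "vfov" (degrees; the focal length in pixels is half the picture's height over the tangent of half this angle, whatever the lens; pixels are square), "cx", "cy" (the principal point, pixels), "camera_from_world" (4x4, takes a point from world to camera coordinates). Camera axes: x right, y up, looking along -z (the intrinsics and any distortion apply to the point x, -y, -z); pixel columns grow to the right and rows downward; lengths in m; the calibration is good to about 2 mm. A picture is of the moment at which its call begins. There is no depth.
- job.finish_job(): hands the job in, once; it reports no verdict.
The state is a dict: "time_s": time; "joint_positions": joint angles; "dq": joint speeds; "joint_efforts": joint torques, N m; "ee_pos": TCP position; "orientation": TCP orientation; "wrist_force": force on the tool from outside, world axes, zero at the start; "ft_torque": the same for the moment, N m; "finger_gap": finger opening in m.
Only numpy, scipy, OpenCV 4.12 (cv2) and the standard library are available. Lean on these libraries where they do the work, as an engineer would, in place of code of your own. Each camera call takes 0.05 s, during which the arm holds its last target.

## Working session

There is one attempt and no reset: what is moved stays moved. The work goes in short steps, Python scripts to look and compute and a tool call to move; the robot and the scene stay as the last step left them, time stands still between calls to the robot, and variables do not carry over. Pictures are saved under pics/ and viewed, and the job is handed in when it is done.

Besides the shell and the picture viewer there is one more tool, called after "Request:" by a JSON object that holds its "name" and its "arguments". apply_moves: Moves the arm, as the interface text tells. Its arguments: {"type":"object","properties":{"motion":{"type":"array","items":{"type":"object","properties":{"x":{"type":"number"},"y":{"type":"number"},"z":{"type":"number"},"wx":{"type":"number"},"wy":{"type":"number"},"wz":{"type":"number"},"fingers":{"type":"number"}}}},"squeeze":{"type":"number"}},"required":["motion"]}

```bash
mkdir -p pics; cat > h.py <<'E'
import numpy as np,cv2
from workcell import manip,vision,job
def grab(n,f):
    d=vision.get_image(n); cv2.imwrite('pics/'+f+'.png',d['color'][:,:,::-1]); np.save('pics/'+f+'.npy',d['color'])
    import pickle; pickle.dump({k:v for k,v in d.items() if k!='color'},open('pics/'+f+'.pkl','wb')); return d
def load(f):
    import pickle; return pickle.load(open('pics/'+f+'.pkl','rb'))
def dist(d):
    for k in d:
        if 'dist' in k: return d[k]
def ray(d,u,v):
    f=200/np.tan(np.radians(d['vfov'])/2); M=np.array(d['camera_from_world']); R=M[:3,:3]; c=-R.T@M[:3,3]
    r=R.T@np.array([(u-d['cx'])/f,-(v-d['cy'])/f,-1]); return c,r
def onz(d,u,v,z):
    c,r=ray(d,u,v); return c+r*(z-c[2])/r[2]
def proj(d,p):
    f=200/np.tan(np.radians(d['vfov'])/2); M=np.array(d['camera_from_world']); q=M[:3,:3]@np.array(p)+M[:3,3]
    return d['cx']+f*q[0]/-q[2], d['cy']-f*q[1]/-q[2]
E
python3 - <<'E'
from h import *
for n in('side','top'):
    d=grab(n,n+'0'); print({k:v for k,v in d.items() if k!='color'})
print(manip.state())
E
```

```text
{'vfov': 43.468029613520784, 'cx': 320.09473317056126, 'cy': 190.87755424503177, 'camera_from_world': array([[ 8.89649395e-01, -4.56642330e-01,  1.31775852e-03,
        -6.21781653e-01],
       [ 2.70668541e-01,  5.29647382e-01,  8.03873244e-01,
        -1.62060112e-01],
       [-3.67780498e-01, -7.14808669e-01,  5.94799186e-01,
        -1.39696393e+00],
       [ 0.00000000e+00,  0.00000000e+00,  0.00000000e+00,
         1.00000000e+00]])}
{'vfov': 56.021076535847726, 'cx': 316.5315831885122, 'cy': 198.8959219791734, 'camera_from_world': array([[ 0.01885591, -0.9994303 , -0.02799155, -0.15715745],
       [ 0.99892463,  0.01764556,  0.04287443, -0.59963175],
       [-0.04235608, -0.02876989,  0.99868827, -1.00220611],
       [ 0.        ,  0.        ,  0.        ,  1.        ]])}
{'time_s': 0.1, 'joint_positions': array([1.05272960e+00, 3.77977574e-01, 7.97509195e-02, 1.27440555e+00,
       4.18191048e-07, 1.46050258e+00]), 'dq': array([-0.00128218, -0.00184534,  0.00214204, -0.00210112,  0.00193677,
        0.00082381]), 'joint_efforts': array([ 1.52663575e-03, -4.64691067e+01,  2.70584375e+01,  1.20001376e-02,
       -8.61839794e-05, -6.66253229e-06]), 'ee_pos': array([0.22787742, 0.52761349, 0.4038578 ]), 'orientation': array([[ 3.96565072e-01,  9.18006164e-01, -9.09493527e-04],
       [ 9.18004801e-01, -3.96566063e-01, -1.59476486e-03],
       [-1.82467824e-03, -2.02491381e-04, -9.99998315e-01]]), 'wrist_force': array([ 1.20256228,  0.18242746, -0.26636043]), 'ft_torque': array([-0.03521917, -0.0214132 , -0.02905521]), 'finger_gap': 0.08538819942100577}
```

View pics/side0.png

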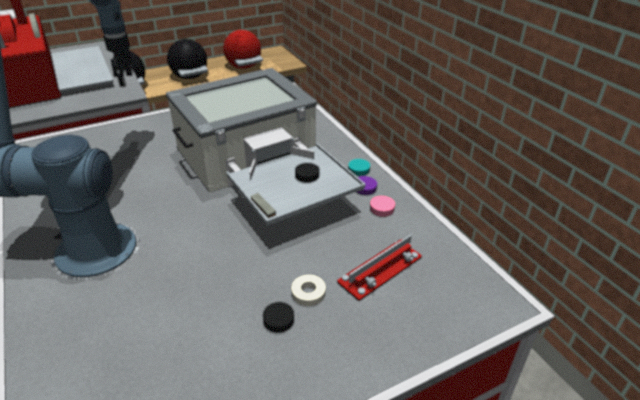

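View pics/top0.png

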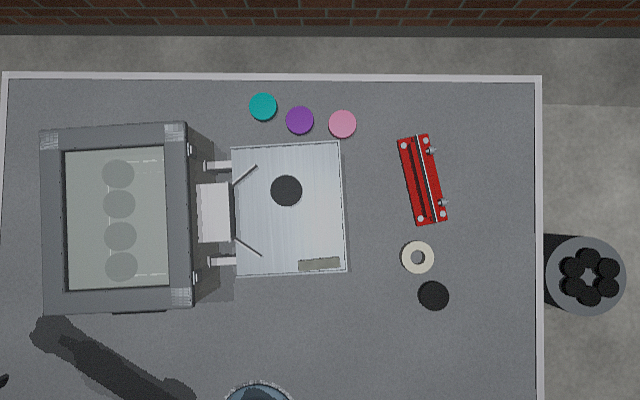

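```bash
python3 - <<'E'
from h import *
d=load('top0')
T=d; 
for nm,u,v,z in [('tray tl',232,146,.1),('tr',340,141,.11),('br',347,270,.11),('bl',236,276,.11),('puck',287,191,.125),('hone',319,264,.116),('hood tl',197,184,.162),('hood tr',228,183,.162),('hood br',231,241,.162),('hood bl',199,242,.162),('guideA',257,166,.128),('guideB',262,255,.128),('base',258,395,.0)]:
    print(nm,onz(d,u,v,z).round(4))
print(proj(d,[.228,.528,.3]),proj(d,[0,0,0.1]))
im=np.load('pics/top0.npy'); c=im[120:300,170:370][:,:,::-1]; cv2.imwrite('pics/c0.png',cv2.resize(c,None,fx=4,fy=4,interpolation=2)[:600])
im=np.load('pics/side0.npy'); c=im[110:230,150:380][:,:,::-1]; cv2.imwrite('pics/c1.png',cv2.resize(c,None,fx=3.4,fy=3.4,interpolation=2)[:600])
E
```

```text
tray tl [0.7265 0.064  0.1   ]
tr [ 0.7406 -0.2037  0.11  ]
br [ 0.4284 -0.2255  0.11  ]
bl [0.4078 0.0426 0.11  ]
puck [ 0.6152 -0.0783  0.125 ]
hone [ 0.442  -0.1581  0.116 ]
hood tl [0.6256 0.1269 0.162 ]
hood tr [0.6291 0.0547 0.162 ]
hood br [0.4958 0.0439 0.162 ]
hood bl [0.492  0.1179 0.162 ]
guideA [ 0.6739 -0.0051  0.128 ]
guideB [ 0.4617 -0.0225  0.128 ]
base [0.0753 0.0008 0.    ]
(np.float64(-39.55224079623946), np.float64(379.6359062134618)) (np.float64(249.88218435960823), np.float64(446.95907118775324))
```

View pics/c0.png

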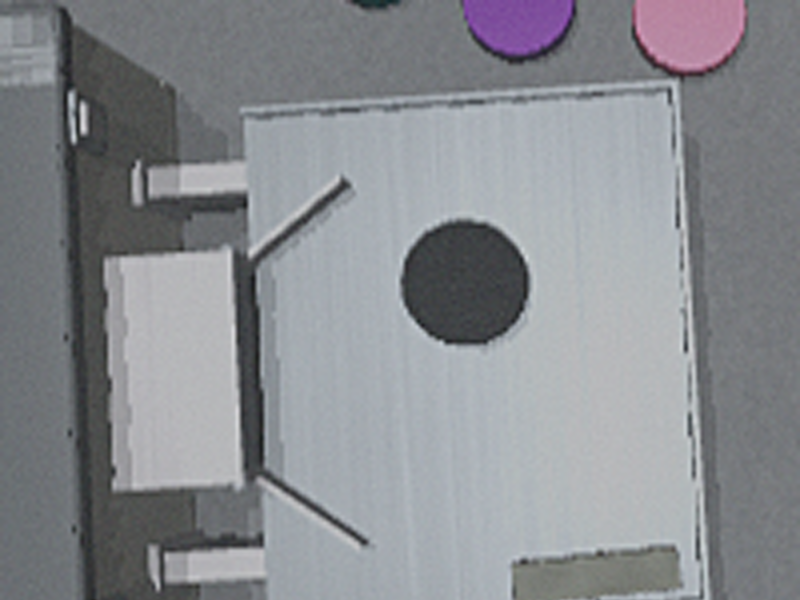

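View pics/c1.png

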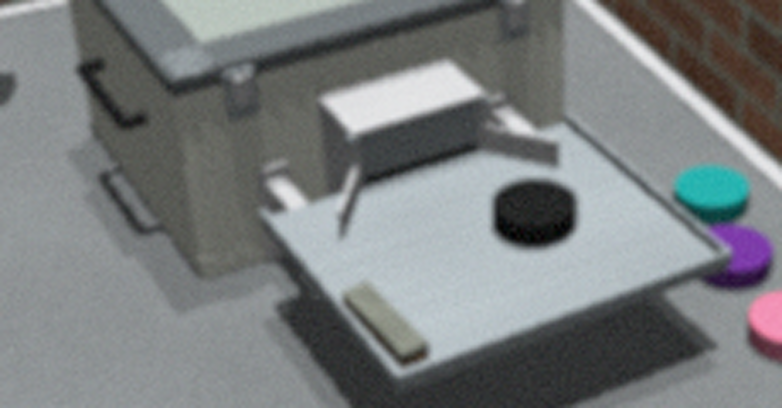

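The puck I want is the black disc on the tray, at top (287,191) and side (307,172). These could be mistaken for it:
- the spare black puck on the case top, at top (433,296)
- turquoise disc (263,107), purple disc (300,120) and pink disc (342,124), all on the case top
- pucks seen through the pane (~120,174 to 266)
- pucks in the bucket (585,270)

The crop confirms a black disc lying flat on the tray, with the hone at (319,264).

```bash
cat >> h.py <<'E'
YAW=np.radians(4.3); XP=np.array([-np.sin(YAW),np.cos(YAW),0]); YP=np.array([-np.cos(YAW),-np.sin(YAW),0])
PORT=np.array([.5640,.0505,.1])
def toport(p): q=np.array(p)-PORT; return np.array([q@XP,q@YP,q[2]])
def fromport(a,b,c): return PORT+a*XP+b*YP+np.array([0,0,c])
from scipy.spatial.transform import Rotation as Ro
def sim(p,R,rows):
    for r in rows:
        p=p+R@(np.array(r[:3])*.04); R=R@Ro.from_rotvec(np.radians(5)*np.array(r[3:])).as_matrix()
    return p,R
def goalR(t): # tilt deg
    x=-YP; z=np.array([0,0,-1.]); R=np.c_[x,np.cross(z,x),z]; return R@Ro.from_rotvec([np.radians(t),0,0]).as_matrix()
def plan(p,R,p2,R2,n):
    # n equal rows, straight line, orientation slerp
    w=Ro.from_matrix(R.T@R2).as_rotvec(); out=[];Rk=R
    pc=p.copy()
    for k in range(n):
        tgt=p+(p2-p)*(k+1)/n
        r=np.r_[Rk.T@(tgt-pc)/.04,w/n/np.radians(5)].round(2); out.append(r)
        pc,Rk=sim(pc,Rk,[r])
    return out,pc,Rk
def show(rows):
    for r in rows: print('{"x":%g,"y":%g,"z":%g,"wx":%g,"wy":%g,"wz":%g},'%tuple(r))
E
python3 - <<'E'
from h import *
def puck(f,box,z):
    im=np.load('pics/%s.npy'%f); u0,v0,u1,v1=box
    m=(im.max(2)<75)[v0:v1,u0:u1].astype(np.uint8)
    n,l,s,c=cv2.connectedComponentsWithStats(m); k=1+np.argmax(s[1:,4]); print(s[k],c[k]+[u0,v0])
    u,v=c[k]+[u0,v0]; p=onz(load(f),u,v,z); print(p,toport(p))
puck('top0',(262,165,315,217),.125)
puck('side0',(290,158,325,188),.1125)
for f in('top0','side0'):
  d=load(f)
  im=np.load('pics/%s.npy'%f)[:,:,::-1].copy(); im=cv2.resize(im,None,fx=3,fy=3,interpolation=2)
  for q in [(-.27,.16,.01),(-.27,-.16,.01),(0,.16,.01),(0,-.16,.01),(0,.062,.062),(0,-.062,.062),(.07,.062,.062),(.07,-.062,.062),(-.064,.111,.028),(-.064,-.111,.028)]:
    u,v=proj(d,fromport(*q)); cv2.circle(im,(int(3*u+1.5),int(3*v+1.5)),3,(0,0,255),-1)
  im=im[360:900,510:1110] if f=='top0' else im[330:690,450:1140]
  cv2.imwrite('pics/ov_%s.png'%f,im)
p=np.array([.2279,.5276,.4039])
s=manip.state();p,R=s['ee_pos'],s['orientation']
E
```

```text
[  9  11  31  30 736] [285.77173913 190.38315217]
[ 0.61667229 -0.07533169  0.125     ] [-0.12942679 -0.04308932  0.025     ]
[  6   6  23  18 360] [306.81111111 172.46666667]
[ 0.61543652 -0.0751686   0.1125    ] [-0.1291715  -0.04186926  0.0125    ]
```

View pics/ov_top0.png

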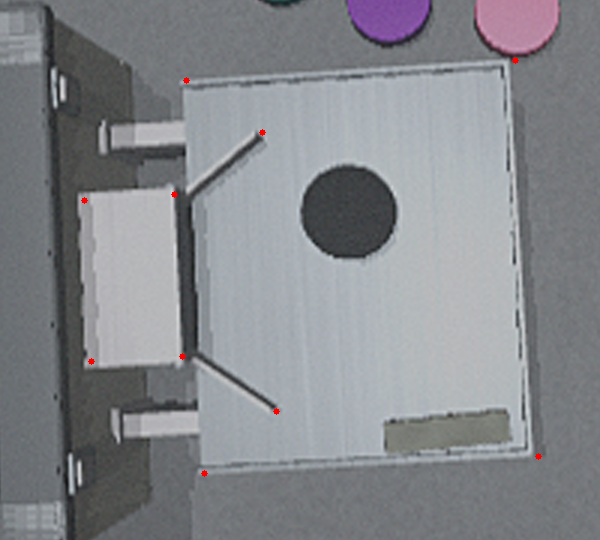

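View pics/ov_side0.png

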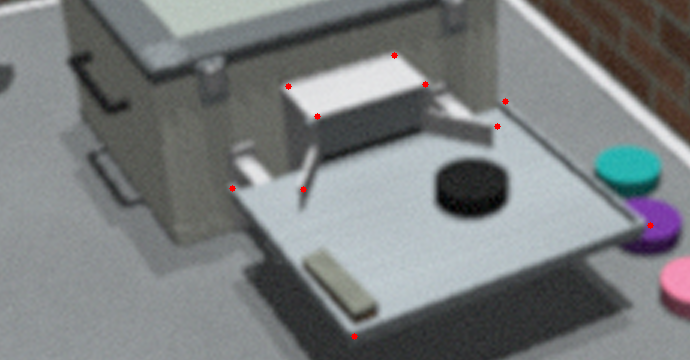

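```bash
cat >> h.py <<'E'
def tcp(a,b,c,t,L=.173):
    R=goalR(t); return fromport(a,b,c)-L*R[:,2],R
E
python3 - <<'E'
from h import *
s=manip.state();p,R=s['ee_pos'],s['orientation']
p1=p+[0.0,0,.08]; 
p2,R2=tcp(-.195,-.042,.075,30)
print(p2,np.hypot(*p2[:2]))
# yaw first over 13 rows w/ travel, then tilt
rows,pc,Rk=plan(p,R,p1,R,2); show(rows)
mid,_=tcp(-.195,-.042,.15,0); mid=p1+(mid-p1)*.8
rows,pc,Rk=plan(pc,Rk,mid,goalR(0),18); show(rows);print(pc)
rows,pc,Rk=plan(pc,Rk,p2,R2,8); show(rows);print(pc,p2)
E
```

```text
[ 0.62698829 -0.22705851  0.32482239] 0.6668357208547554
{"x":-0,"y":-0,"z":-1,"wx":0,"wy":0,"wz":0},
{"x":-0,"y":-0,"z":-1,"wx":0,"wy":0,"wz":0},
{"x":-0.51,"y":0.69,"z":0.07,"wx":0,"wy":0,"wz":0.69},
{"x":-0.46,"y":0.73,"z":0.07,"wx":0,"wy":0,"wz":0.69},
{"x":-0.43,"y":0.75,"z":0.07,"wx":0,"wy":0,"wz":0.69},
{"x":-0.37,"y":0.78,"z":0.06,"wx":0,"wy":0,"wz":0.69},
{"x":-0.33,"y":0.79,"z":0.07,"wx":0,"wy":0,"wz":0.69},
{"x":-0.28,"y":0.82,"z":0.07,"wx":0,"wy":0,"wz":0.69},
{"x":-0.23,"y":0.83,"z":0.07,"wx":0,"wy":0,"wz":0.69},
{"x":-0.18,"y":0.84,"z":0.07,"wx":0,"wy":0,"wz":0.69},
{"x":-0.13,"y":0.85,"z":0.07,"wx":0,"wy":0,"wz":0.69},
{"x":-0.08,"y":0.86,"z":0.06,"wx":0,"wy":0,"wz":0.69},
{"x":-0.02,"y":0.86,"z":0.07,"wx":0,"wy":0,"wz":0.69},
{"x":0.02,"y":0.86,"z":0.07,"wx":0,"wy":0,"wz":0.69},
{"x":0.08,"y":0.86,"z":0.07,"wx":0,"wy":0,"wz":0.69},
{"x":0.13,"y":0.85,"z":0.07,"wx":0,"wy":0,"wz":0.69},
{"x":0.18,"y":0.84,"z":0.07,"wx":0,"wy":0,"wz":0.69},
{"x":0.23,"y":0.83,"z":0.06,"wx":0,"wy":0,"wz":0.69},
{"x":0.28,"y":0.82,"z":0.07,"wx":0,"wy":0,"wz":0.69},
{"x":0.33,"y":0.79,"z":0.07,"wx":0,"wy":0,"wz":0.69},
[ 0.54195695 -0.00701299  0.4352248 ]
{"x":0.21,"y":0.71,"z":0.35,"wx":0.75,"wy":0,"wz":0.01},
{"x":0.21,"y":0.72,"z":0.3,"wx":0.75,"wy":0,"wz":0.01},
{"x":0.21,"y":0.75,"z":0.25,"wx":0.75,"wy":0,"wz":0.01},
{"x":0.22,"y":0.76,"z":0.2,"wx":0.75,"wy":0,"wz":0.01},
{"x":0.21,"y":0.77,"z":0.15,"wx":0.75,"wy":0,"wz":0.01},
{"x":0.21,"y":0.78,"z":0.1,"wx":0.75,"wy":0,"wz":0.01},
{"x":0.22,"y":0.78,"z":0.05,"wx":0.75,"wy":0,"wz":0.01},
{"x":0.22,"y":0.78,"z":-0,"wx":0.75,"wy":0,"wz":0.01},
[ 0.62717033 -0.22687981  0.32482782] [ 0.62698829 -0.22705851  0.32482239]
```

Request:
{"name": "apply_moves", "arguments": {"motion": [{"z":-1,"fingers":0},{"z":-1,"fingers":0},{"x":-0.51,"y":0.69,"z":0.07,"wz":0.69},{"x":-0.46,"y":0.73,"z":0.07,"wz":0.69},{"x":-0.43,"y":0.75,"z":0.07,"wz":0.69},{"x":-0.37,"y":0.78,"z":0.06,"wz":0.69},{"x":-0.33,"y":0.79,"z":0.07,"wz":0.69},{"x":-0.28,"y":0.82,"z":0.07,"wz":0.69},{"x":-0.23,"y":0.83,"z":0.07,"wz":0.69},{"x":-0.18,"y":0.84,"z":0.07,"wz":0.69}]}}

```text
validation failed for argument at $.mo...
```

Request:
{"name": "apply_moves", "arguments": {"motion": [{"x":-0.13,"y":0.85,"z":0.07,"wz":0.69},{"x":-0.08,"y":0.86,"z":0.06,"wz":0.69},{"x":-0.02,"y":0.86,"z":0.07,"wz":0.69},{"x":0.02,"y":0.86,"z":0.07,"wz":0.69},{"x":0.08,"y":0.86,"z":0.07,"wz":0.69},{"x":0.13,"y":0.85,"z":0.07,"wz":0.69},{"x":0.18,"y":0.84,"z":0.07,"wz":0.69},{"x":0.23,"y":0.83,"z":0.06,"wz":0.69},{"x":0.28,"y":0.82,"z":0.07,"wz":0.69},{"x":0.33,"y":0.79,"z":0.07,"wz":0.69}]}}

```text
validation failed for argument at $.mo...
```

Request:
{"name": "apply_moves", "arguments": {"motion": [{"x":0,"y":0,"z":-1,"wx":0,"wy":0,"wz":0,"fingers":0}]}}

```text
time_s: 0.2
ee_pos: [0.2268, 0.5256, 0.4376]
orientation: [[0.397, 0.918, -0.008], [0.918, -0.397, -0.014], [-0.016, -0.002, -1.0]]
wrist_force: [0.8, 0.6, 0.2]
finger_gap: 0.0732
```

Every row needs all seven fields, so I'm resending the moves in full.

Request:
{"name": "apply_moves", "arguments": {"motion": [{"x":0,"y":0,"z":-1,"wx":0,"wy":0,"wz":0,"fingers":0},{"x":-0.51,"y":0.69,"z":0.07,"wx":0,"wy":0,"wz":0.69,"fingers":0},{"x":-0.46,"y":0.73,"z":0.07,"wx":0,"wy":0,"wz":0.69,"fingers":0},{"x":-0.43,"y":0.75,"z":0.07,"wx":0,"wy":0,"wz":0.69,"fingers":0},{"x":-0.37,"y":0.78,"z":0.06,"wx":0,"wy":0,"wz":0.69,"fingers":0},{"x":-0.33,"y":0.79,"z":0.07,"wx":0,"wy":0,"wz":0.69,"fingers":0},{"x":-0.28,"y":0.82,"z":0.07,"wx":0,"wy":0,"wz":0.69,"fingers":0},{"x":-0.23,"y":0.83,"z":0.07,"wx":0,"wy":0,"wz":0.69,"fingers":0},{"x":-0.18,"y":0.84,"z":0.07,"wx":0,"wy":0,"wz":0.69,"fingers":0},{"x":-0.13,"y":0.85,"z":0.07,"wx":0,"wy":0,"wz":0.69,"fingers":0}]}}

```text
time_s: 1.2
ee_pos: [0.3854, 0.2592, 0.4595]
orientation: [[0.815, 0.58, -0.001], [0.58, -0.815, -0.0], [-0.001, -0.0, -1.0]]
wrist_force: [0.3, -0.1, 0.6]
finger_gap: 0.0425
```

Request:
{"name": "apply_moves", "arguments": {"motion": [{"x":-0.08,"y":0.86,"z":0.06,"wx":0,"wy":0,"wz":0.69,"fingers":0},{"x":-0.02,"y":0.86,"z":0.07,"wx":0,"wy":0,"wz":0.69,"fingers":0},{"x":0.02,"y":0.86,"z":0.07,"wx":0,"wy":0,"wz":0.69,"fingers":0},{"x":0.08,"y":0.86,"z":0.07,"wx":0,"wy":0,"wz":0.69,"fingers":0},{"x":0.13,"y":0.85,"z":0.07,"wx":0,"wy":0,"wz":0.69,"fingers":0},{"x":0.18,"y":0.84,"z":0.07,"wx":0,"wy":0,"wz":0.69,"fingers":0},{"x":0.23,"y":0.83,"z":0.06,"wx":0,"wy":0,"wz":0.69,"fingers":0},{"x":0.28,"y":0.82,"z":0.07,"wx":0,"wy":0,"wz":0.69,"fingers":0},{"x":0.33,"y":0.79,"z":0.07,"wx":0,"wy":0,"wz":0.69,"fingers":0},{"x":0,"y":0,"z":0,"wx":0,"wy":0,"wz":0,"fingers":0}]}}

```text
time_s: 2.2
ee_pos: [0.5435, -0.01, 0.434]
orientation: [[0.997, 0.074, -0.001], [0.074, -0.997, -0.001], [-0.001, 0.001, -1.0]]
wrist_force: [-0.2, 0.2, 0.1]
finger_gap: 0.0427
```

```bash
python3 - <<'E'
from h import *
s=manip.state();p,R=s['ee_pos'],s['orientation']
print(s)
p2,R2=tcp(-.195,-.042,.075,30)
rows,pc,Rk=plan(p,R,p2,R2,9); show(rows);print(pc,p2)
E
```

```text
{'time_s': 2.2, 'joint_positions': array([-1.34734792e-01,  3.07277784e-01,  5.62706280e-02,  1.32066414e+00,
       -1.13535180e-03,  1.36212707e+00]), 'dq': array([ 0.05039706, -0.03504242, -0.03024052,  0.02931377,  0.0394966 ,
       -0.00482428]), 'joint_efforts': array([-1.12806559e+00, -4.25541043e+01,  2.77838767e+01, -2.79872445e-01,
       -2.03525238e-01,  3.02726089e-02]), 'ee_pos': array([ 0.54352844, -0.00995695,  0.43404225]), 'orientation': array([[ 9.97267499e-01,  7.38680960e-02, -1.01954629e-03],
       [ 7.38670725e-02, -9.97267587e-01, -1.00752969e-03],
       [-1.09118477e-03,  9.29465715e-04, -9.99998973e-01]]), 'wrist_force': array([-0.24719534,  0.1737621 ,  0.05632506]), 'ft_torque': array([ 0.01430522,  0.06002648, -0.04462775]), 'finger_gap': 0.04265854115877396}
{"x":0.19,"y":0.62,"z":0.3,"wx":0.67,"wy":0,"wz":-0},
{"x":0.18,"y":0.63,"z":0.27,"wx":0.67,"wy":0,"wz":-0},
{"x":0.19,"y":0.65,"z":0.23,"wx":0.67,"wy":0,"wz":-0},
{"x":0.19,"y":0.66,"z":0.19,"wx":0.67,"wy":0,"wz":-0},
{"x":0.18,"y":0.68,"z":0.15,"wx":0.67,"wy":0,"wz":-0},
{"x":0.19,"y":0.68,"z":0.12,"wx":0.67,"wy":0,"wz":-0},
{"x":0.19,"y":0.68,"z":0.07,"wx":0.67,"wy":0,"wz":-0},
{"x":0.19,"y":0.69,"z":0.03,"wx":0.67,"wy":0,"wz":-0},
{"x":0.18,"y":0.69,"z":-0.01,"wx":0.67,"wy":0,"wz":-0},
[ 0.62688497 -0.22720952  0.32493699] [ 0.62698829 -0.22705851  0.32482239]
```

Request:
{"name": "apply_moves", "arguments": {"motion": [{"x":0.19,"y":0.62,"z":0.3,"wx":0.67,"wy":0,"wz":0,"fingers":0},{"x":0.18,"y":0.63,"z":0.27,"wx":0.67,"wy":0,"wz":0,"fingers":0},{"x":0.19,"y":0.65,"z":0.23,"wx":0.67,"wy":0,"wz":0,"fingers":0},{"x":0.19,"y":0.66,"z":0.19,"wx":0.67,"wy":0,"wz":0,"fingers":0},{"x":0.18,"y":0.68,"z":0.15,"wx":0.67,"wy":0,"wz":0,"fingers":0},{"x":0.19,"y":0.68,"z":0.12,"wx":0.67,"wy":0,"wz":0,"fingers":0},{"x":0.19,"y":0.68,"z":0.07,"wx":0.67,"wy":0,"wz":0,"fingers":0},{"x":0.19,"y":0.69,"z":0.03,"wx":0.67,"wy":0,"wz":0,"fingers":0},{"x":0.18,"y":0.69,"z":-0.01,"wx":0.67,"wy":0,"wz":0,"fingers":0},{"x":0,"y":0,"z":0,"wx":0,"wy":0,"wz":0,"fingers":0}]}}

```text
time_s: 3.2
ee_pos: [0.6265, -0.2261, 0.3211]
orientation: [[0.997, 0.063, -0.044], [0.076, -0.86, 0.504], [-0.007, -0.506, -0.863]]
wrist_force: [1.4, -0.7, 0.5]
finger_gap: 0.0428
```

```bash
python3 - <<'E'
from h import *
s=manip.state();p,R=s['ee_pos'],s['orientation']
print(s['joint_positions'],p,R)
print('tip',toport(p+.173*R[:,2]))
p2,R2=tcp(-.195,-.042,.012,30)
rows,pc,Rk=plan(p,R,p2,R2,4); show(rows);print(pc,p2)
for n in('side','top'):
  d=grab(n,n+'1'); im=d['color'][:,:,::-1].copy()
  u,v=proj(d,p+.173*R[:,2]); print(u,v)
  u,v=int(u),int(v); c=im[max(0,v-60):v+60,u-80:u+80]; c=cv2.resize(c,None,fx=4,fy=4,interpolation=2); cv2.imwrite('pics/%s1c.png'%n,c)
E
```

```text
[-0.52747554  0.78351552  0.48818656  1.60163806  0.42573977  0.89755411] [ 0.62648989 -0.22606896  0.32111544] [[ 0.99705775  0.06257826 -0.04426964]
 [ 0.07637204 -0.86046867  0.50374693]
 [-0.00656903 -0.50564575 -0.86271619]]
tip [-0.19299873 -0.04047438  0.07186554]
{"x":0.01,"y":0.19,"z":0.32,"wx":-0.02,"wy":0.02,"wz":-0.01},
{"x":-0,"y":0.2,"z":0.31,"wx":-0.02,"wy":0.02,"wz":-0.01},
{"x":0,"y":0.19,"z":0.32,"wx":-0.02,"wy":0.02,"wz":-0.01},
{"x":0.01,"y":0.19,"z":0.32,"wx":-0.02,"wy":0.02,"wz":-0.01},
[ 0.62715092 -0.22706206  0.26171406] [ 0.62698829 -0.22705851  0.26182239]
317.4239694427829 166.19197308198497
311.4799131320537 188.5565741869727
```

View pics/side1c.png

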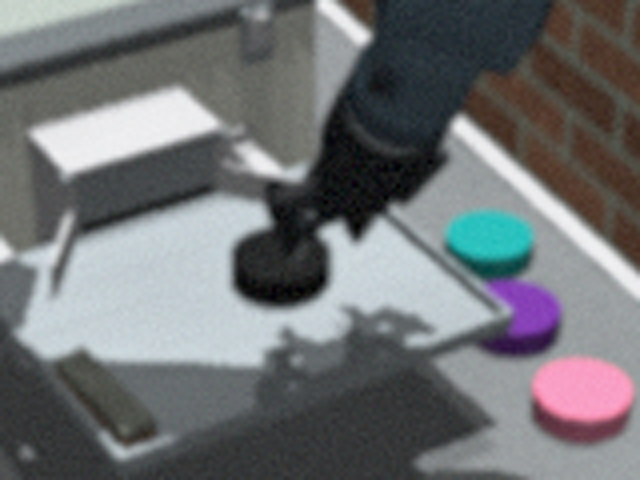

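View pics/top1c.png

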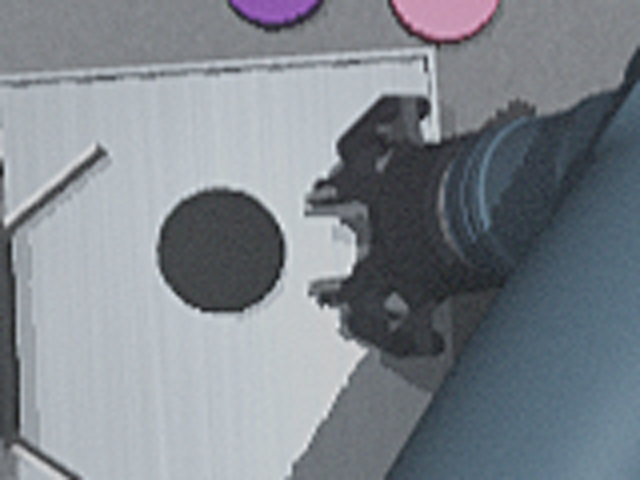

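The side and top crops show open fingers hovering just behind the puck and centred on it. The puck is undisturbed at top crop (221,250). I'll lower now.

Request:
{"name": "apply_moves", "arguments": {"motion": [{"x":0.01,"y":0.2,"z":0.31,"wx":0,"wy":0.02,"wz":0,"fingers":0},{"x":0,"y":0.2,"z":0.31,"wx":0,"wy":0.02,"wz":0,"fingers":0},{"x":0,"y":0.19,"z":0.32,"wx":0,"wy":0.02,"wz":0,"fingers":0},{"x":0,"y":0.19,"z":0.32,"wx":0,"wy":0.02,"wz":0,"fingers":0},{"x":0,"y":0,"z":0,"wx":0,"wy":0,"wz":0,"fingers":0}]}}

```text
time_s: 3.8
ee_pos: [0.6268, -0.223, 0.2669]
orientation: [[0.997, 0.07, -0.035], [0.078, -0.862, 0.502], [0.005, -0.503, -0.864]]
wrist_force: [-0.5, -0.4, -0.3]
finger_gap: 0.0427
```

```bash
python3 - <<'E'
from h import *
s=manip.state();p,R=s['ee_pos'],s['orientation']
print(s['joint_positions'],s['wrist_force'],p,R)
print('tip',toport(p+.173*R[:,2]))
for n in('side','top'):
  d=grab(n,n+'2'); im=d['color'][:,:,::-1].copy()
  u,v=proj(d,p+.173*R[:,2]); print(u,v)
  if n=='side': cv2.imwrite('pics/side2c.png',cv2.resize(im[100:300,150:450],None,fx=2.6,fy=2.6,interpolation=2))
  else: cv2.imwrite('pics/top2c.png',cv2.resize(im[120:300,180:380],None,fx=3.2,fy=3.2,interpolation=2))
E
```

```text
[-0.52400353  0.79656908  0.37402869  1.46272179  0.42992499  0.89848857] [-0.54054736 -0.40375242 -0.28236044] [ 0.62678343 -0.22300678  0.26685023] [[ 0.99696395  0.06961118 -0.03488787]
 [ 0.07771308 -0.86162762  0.5015561 ]
 [ 0.00485355 -0.50274459 -0.86442138]]
tip [-0.19046682 -0.04258674  0.01730534]
317.6285811568406 181.20964602460873
311.3207951607617 189.33558766422107
```

View pics/side2c.png

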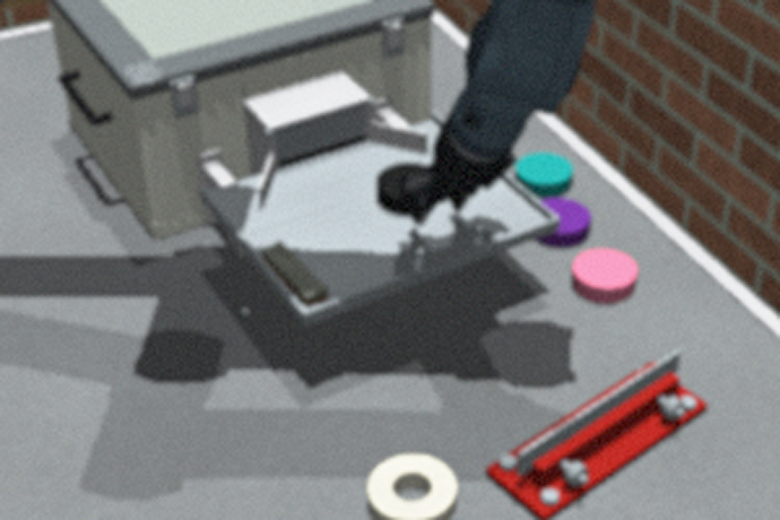

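View pics/top2c.png

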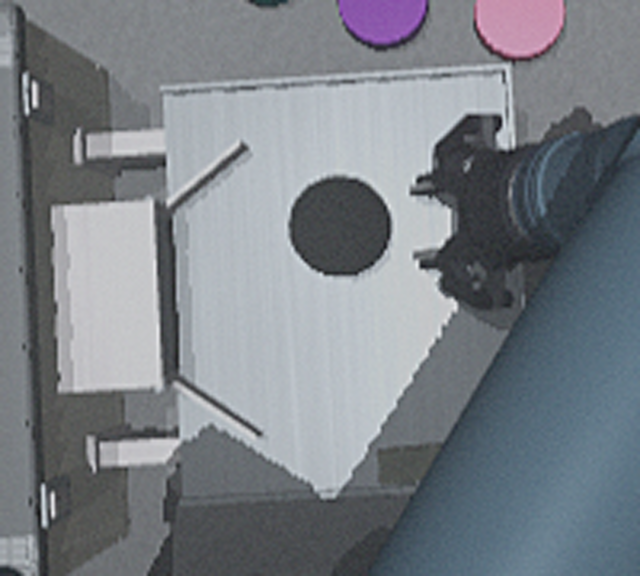

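```bash
python3 - <<'E'
from h import *
s=manip.state();p,R=s['ee_pos'],s['orientation']
print(s['time_s'],'tip',toport(p+.173*R[:,2]))
for a,b,n in [((0,0,-.004),0,1),((.02,0,0),0,1),((.004,.0017,0),0,1)]:
  d=a[0]*XP+a[1]*YP+np.array([0,0,a[2]]); print(a,R.T@d/.04)
E
```

```text
3.9 tip [-0.19138503 -0.0434818   0.01901721]
(0, 0, -0.004) [-0.00071229  0.05018924  0.08649008]
(0.02, 0, 0) [ 0.00104601 -0.43245666  0.25095845]
(0.004, 0.0017, 0) [-0.04228963 -0.08672017  0.04997448]
```

Request:
{"name": "apply_moves", "arguments": {"motion": [{"x":0,"y":0.07,"z":0.12,"wx":0,"wy":0,"wz":0,"fingers":0},{"x":0,"y":0.07,"z":0.12,"wx":0,"wy":0,"wz":0,"fingers":0},{"x":0,"y":0,"z":0,"wx":0,"wy":0,"wz":0,"fingers":0}]}}

```text
time_s: 4.2
ee_pos: [0.6273, -0.225, 0.2554]
orientation: [[0.997, 0.068, -0.033], [0.076, -0.862, 0.501], [0.005, -0.502, -0.865]]
wrist_force: [-0.2, 0.0, -0.3]
finger_gap: 0.0427
```

```bash
python3 - <<'E'
from h import *
s=manip.state();p,R=s['ee_pos'],s['orientation']
print(s['time_s'],'tip',toport(p+.173*R[:,2]),s['wrist_force'])
E
```

```text
4.2 tip [-0.19252196 -0.04321019  0.00579683] [-0.19508405  0.04168165 -0.29230856]
```

Request:
{"name": "apply_moves", "arguments": {"motion": [{"x":0,"y":-0.13,"z":-0.01,"wx":0,"wy":0,"wz":0,"fingers":0},{"x":0,"y":-0.09,"z":0.05,"wx":0,"wy":0,"wz":0,"fingers":0},{"x":0,"y":-0.09,"z":0.05,"wx":0,"wy":0,"wz":0,"fingers":0},{"x":0,"y":-0.09,"z":0.05,"wx":0,"wy":0,"wz":0,"fingers":0},{"x":0,"y":0,"z":0,"wx":0,"wy":0,"wz":0,"fingers":0}]}}

```text
time_s: 4.7
ee_pos: [0.6261, -0.2078, 0.2592]
orientation: [[0.997, 0.069, -0.033], [0.076, -0.862, 0.501], [0.006, -0.502, -0.865]]
wrist_force: [-0.1, -1.6, 0.0]
finger_gap: 0.0429
```

```bash
cat > look.py <<'E'
from h import *
import sys
k=sys.argv[1]
s=manip.state();p,R=s['ee_pos'],s['orientation']
print(s['time_s'],'tip',toport(p+.173*R[:,2]),s['wrist_force'],'ypax',(R[:,0]@YP).round(3),'Rx',R[:,0].round(3),R[:,2].round(3))
for n in('side','top'):
  d=grab(n,n+k); im=d['color'][:,:,::-1].copy()
  if n=='side': c1=cv2.resize(im[120:230,200:400],None,fx=4,fy=4,interpolation=2)[:, :400*2]
  else: c2=cv2.resize(im[140:280,180:380],None,fx=4,fy=4,interpolation=2)
cv2.imwrite('pics/s%s.png'%k,c1);cv2.imwrite('pics/t%s.png'%k,c2)
for a in [(.01,0,0),(0,.01,0),(0,0,.01)]:
  d=a[0]*XP+a[1]*YP+np.array([0,0,a[2]]); print(a,(R.T@d/.04).round(3))
im=np.load('pics/top%s.npy'%k)[150:235,225:330]
E
python3 look.py 3
```

```text
4.7 tip [-0.17526492 -0.04338379  0.00967873] [-0.08220698 -1.61236445  0.01343475] ypax -1.0 Rx [0.997 0.076 0.006] [-0.033  0.501 -0.865]
(0.01, 0, 0) [ 0.    -0.216  0.126]
(0, 0.01, 0) [-0.25  -0.001 -0.001]
(0, 0, 0.01) [ 0.002 -0.126 -0.216]
```

View pics/t3.png

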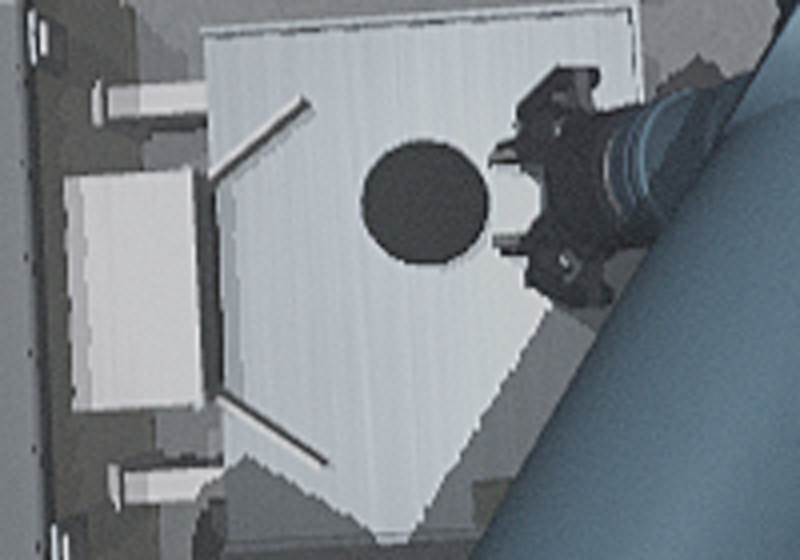

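View pics/s3.png

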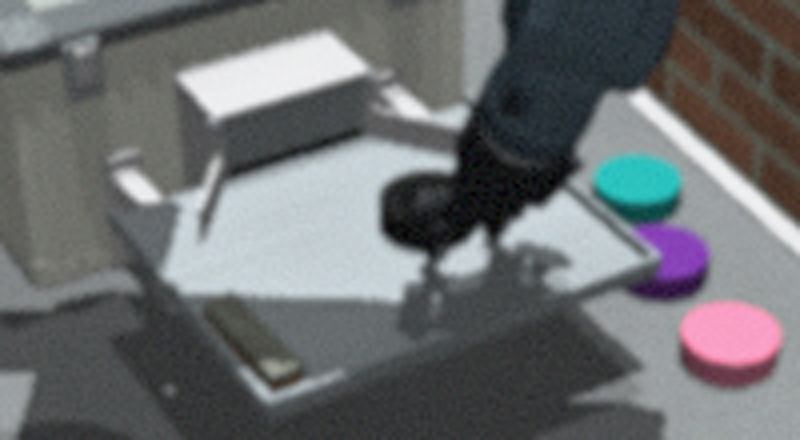

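Request:
{"name": "apply_moves", "arguments": {"motion": [{"x":0,"y":-0.065,"z":0.038,"wx":0,"wy":0,"wz":0,"fingers":0},{"x":-0.01,"y":-0.065,"z":0.038,"wx":0,"wy":0,"wz":0,"fingers":0},{"x":-0.03,"y":-0.065,"z":0.038,"wx":0,"wy":0,"wz":0,"fingers":0},{"x":-0.03,"y":-0.065,"z":0.038,"wx":0,"wy":0,"wz":0,"fingers":0},{"x":-0.03,"y":-0.065,"z":0.038,"wx":0,"wy":0,"wz":0,"fingers":0},{"x":-0.03,"y":-0.065,"z":0.038,"wx":0,"wy":0,"wz":0,"fingers":0},{"x":-0.03,"y":-0.065,"z":0.038,"wx":0,"wy":0,"wz":0,"fingers":0},{"x":-0.03,"y":-0.065,"z":0.038,"wx":0,"wy":0,"wz":0,"fingers":0},{"x":-0.03,"y":-0.065,"z":0.038,"wx":0,"wy":0,"wz":0,"fingers":0},{"x":-0.03,"y":-0.065,"z":0.038,"wx":0,"wy":0,"wz":0,"fingers":0}]}}

```text
time_s: 5.8
ee_pos: [0.6138, -0.179, 0.259]
orientation: [[0.997, 0.068, -0.033], [0.076, -0.862, 0.501], [0.006, -0.502, -0.865]]
wrist_force: [1.2, -1.8, -0.1]
finger_gap: 0.0426
```

```bash
python3 look.py 4
```

```text
5.8 tip [-0.14573138 -0.03330198  0.00937547] [ 1.16957705 -1.7970428  -0.06443398] ypax -1.0 Rx [0.997 0.076 0.006] [-0.033  0.501 -0.865]
(0.01, 0, 0) [ 0.    -0.216  0.126]
(0, 0.01, 0) [-0.25  -0.001 -0.001]
(0, 0, 0.01) [ 0.002 -0.126 -0.216]
```

View pics/t4.png

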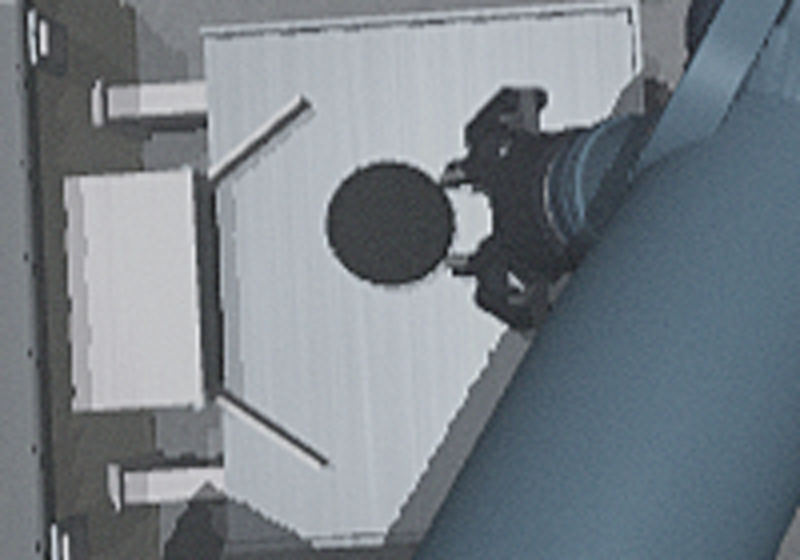

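View pics/s4.png

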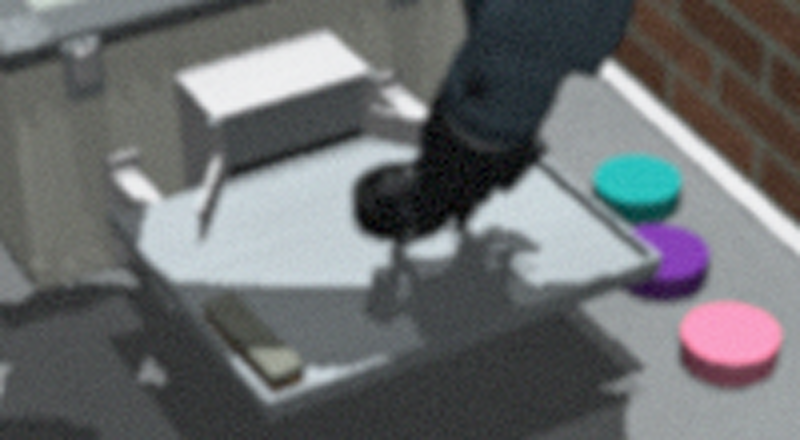

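The puck has moved squarely between the fingertips, with its centre at top pixel (278,196). It's flat and the forces are about 2 N. I'll carry on.

Request:
{"name": "apply_moves", "arguments": {"motion": [{"x":-0.035,"y":-0.065,"z":0.038,"wx":0,"wy":0,"wz":0,"fingers":0},{"x":-0.035,"y":-0.065,"z":0.038,"wx":0,"wy":0,"wz":0,"fingers":0},{"x":-0.035,"y":-0.065,"z":0.038,"wx":0,"wy":0,"wz":0,"fingers":0},{"x":-0.035,"y":-0.065,"z":0.038,"wx":0,"wy":0,"wz":0,"fingers":0},{"x":-0.035,"y":-0.065,"z":0.038,"wx":0,"wy":0,"wz":0,"fingers":0},{"x":-0.035,"y":-0.065,"z":0.038,"wx":0,"wy":0,"wz":0,"fingers":0},{"x":-0.035,"y":-0.065,"z":0.038,"wx":0,"wy":0,"wz":0,"fingers":0},{"x":-0.035,"y":-0.065,"z":0.038,"wx":0,"wy":0,"wz":0,"fingers":0},{"x":-0.035,"y":-0.065,"z":0.038,"wx":0,"wy":0,"wz":0,"fingers":0},{"x":-0.035,"y":-0.065,"z":0.038,"wx":0,"wy":0,"wz":0,"fingers":0}]}}

```text
time_s: 6.9
ee_pos: [0.5976, -0.1501, 0.2588]
orientation: [[0.997, 0.068, -0.033], [0.076, -0.862, 0.501], [0.006, -0.502, -0.865]]
wrist_force: [1.2, -1.6, 0.4]
finger_gap: 0.0429
```

Request:
{"name": "apply_moves", "arguments": {"motion": [{"x":-0.035,"y":-0.065,"z":0.038,"wx":0,"wy":0,"wz":0,"fingers":0},{"x":-0.035,"y":-0.065,"z":0.038,"wx":0,"wy":0,"wz":0,"fingers":0},{"x":-0.035,"y":-0.065,"z":0.038,"wx":0,"wy":0,"wz":0,"fingers":0},{"x":-0.035,"y":-0.065,"z":0.038,"wx":0,"wy":0,"wz":0,"fingers":0},{"x":-0.035,"y":-0.065,"z":0.038,"wx":0,"wy":0,"wz":0,"fingers":0},{"x":-0.035,"y":-0.065,"z":0.038,"wx":0,"wy":0,"wz":0,"fingers":0},{"x":-0.035,"y":-0.065,"z":0.038,"wx":0,"wy":0,"wz":0,"fingers":0},{"x":-0.035,"y":-0.065,"z":0.038,"wx":0,"wy":0,"wz":0,"fingers":0},{"x":-0.02,"y":-0.04,"z":0.023,"wx":0,"wy":0,"wz":0,"fingers":0},{"x":-0.01,"y":-0.02,"z":0.012,"wx":0,"wy":0,"wz":0,"fingers":0}]}}

```text
time_s: 7.9
ee_pos: [0.5832, -0.1242, 0.2587]
orientation: [[0.997, 0.069, -0.033], [0.076, -0.862, 0.501], [0.006, -0.502, -0.865]]
wrist_force: [0.7, -2.1, 1.0]
finger_gap: 0.043
```

```bash
python3 look.py 5
```

```text
7.9 tip [-0.0887362  -0.0068395   0.00907529] [ 0.68637367 -2.08156319  0.96791365] ypax -1.0 Rx [0.997 0.076 0.006] [-0.033  0.501 -0.865]
(0.01, 0, 0) [ 0.    -0.216  0.126]
(0, 0.01, 0) [-0.25  -0.001 -0.001]
(0, 0, 0.01) [ 0.002 -0.126 -0.216]
```

View pics/t5.png

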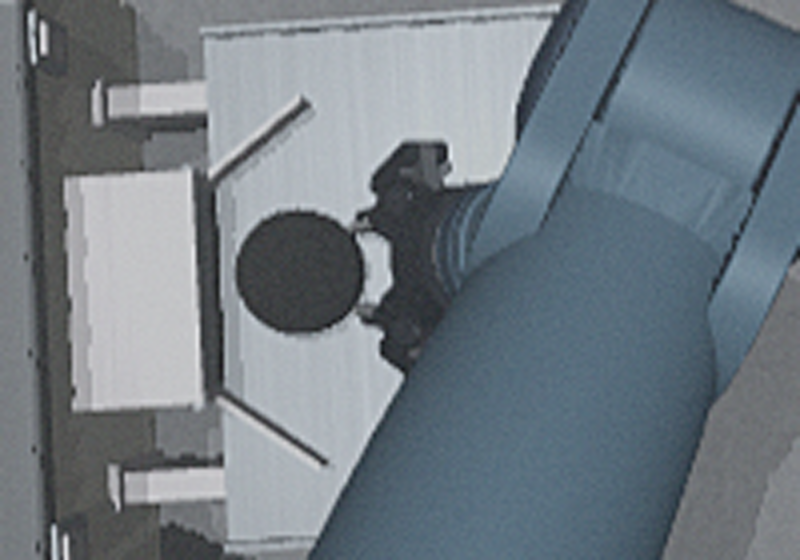

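View pics/s5.png

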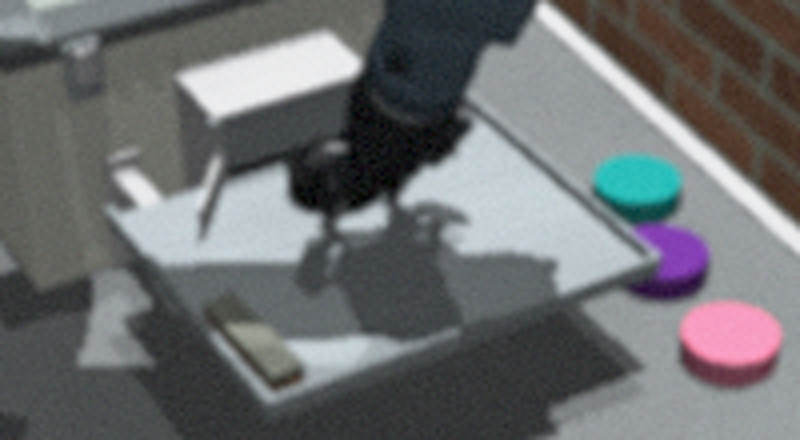

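```bash
python3 - <<'E'
from h import *
d=load('top5'); print(toport(onz(d,180+300/4,140+271/4,.125)))
d=load('top4'); print(toport(onz(d,180+391/4,140+223/4,.125)))
s=manip.state();p,R=s['ee_pos'],s['orientation'];print(s['time_s'],toport(p+.173*R[:,2]))
E
```

```text
[-0.05336466 -0.00571233  0.025     ]
[-0.10949884 -0.03133519  0.025     ]
8.0 [-0.08879846 -0.00681922  0.00904613]
```

Request:
{"name": "apply_moves", "arguments": {"motion": [{"x":-0.02,"y":-0.065,"z":0.038,"wx":0,"wy":0,"wz":0,"fingers":0},{"x":-0.02,"y":-0.065,"z":0.038,"wx":0,"wy":0,"wz":0,"fingers":0},{"x":-0.02,"y":-0.065,"z":0.038,"wx":0,"wy":0,"wz":0,"fingers":0},{"x":-0.02,"y":-0.065,"z":0.038,"wx":0,"wy":0,"wz":0,"fingers":0},{"x":-0.02,"y":-0.065,"z":0.038,"wx":0,"wy":0,"wz":0,"fingers":0},{"x":-0.02,"y":-0.065,"z":0.038,"wx":0,"wy":0,"wz":0,"fingers":0},{"x":-0.02,"y":-0.065,"z":0.038,"wx":0,"wy":0,"wz":0,"fingers":0},{"x":0,"y":-0.065,"z":0.038,"wx":0,"wy":0,"wz":0,"fingers":0},{"x":0,"y":-0.065,"z":0.038,"wx":0,"wy":0,"wz":0,"fingers":0},{"x":0,"y":-0.065,"z":0.038,"wx":0,"wy":0,"wz":0,"fingers":0}]}}

```text
time_s: 9.0
ee_pos: [0.5753, -0.0946, 0.2585]
orientation: [[0.997, 0.068, -0.033], [0.076, -0.862, 0.501], [0.006, -0.502, -0.865]]
wrist_force: [0.9, -2.6, 1.4]
finger_gap: 0.0424
```

Request:
{"name": "apply_moves", "arguments": {"motion": [{"x":0,"y":-0.065,"z":0.038,"wx":0,"wy":0,"wz":0,"fingers":0},{"x":0,"y":-0.065,"z":0.038,"wx":0,"wy":0,"wz":0,"fingers":0},{"x":0,"y":-0.065,"z":0.038,"wx":0,"wy":0,"wz":0,"fingers":0},{"x":0,"y":-0.065,"z":0.038,"wx":0,"wy":0,"wz":0,"fingers":0},{"x":0,"y":-0.065,"z":0.038,"wx":0,"wy":0,"wz":0,"fingers":0},{"x":0,"y":-0.065,"z":0.038,"wx":0,"wy":0,"wz":0,"fingers":0},{"x":0,"y":-0.065,"z":0.038,"wx":0,"wy":0,"wz":0,"fingers":0}]}}

```text
time_s: 9.7
ee_pos: [0.5738, -0.0735, 0.2584]
orientation: [[0.997, 0.068, -0.033], [0.076, -0.862, 0.501], [0.006, -0.502, -0.865]]
wrist_force: [0.2, -2.3, 0.9]
finger_gap: 0.0428
```

```bash
python3 look.py 6
```

```text
9.7 tip [-0.03751383 -0.00129008  0.00885035] [ 0.16596536 -2.25935285  0.8688485 ] ypax -1.0 Rx [0.997 0.076 0.006] [-0.033  0.501 -0.865]
(0.01, 0, 0) [ 0.    -0.216  0.126]
(0, 0.01, 0) [-0.25  -0.001 -0.001]
(0, 0, 0.01) [ 0.002 -0.126 -0.216]
```

View pics/t6.png

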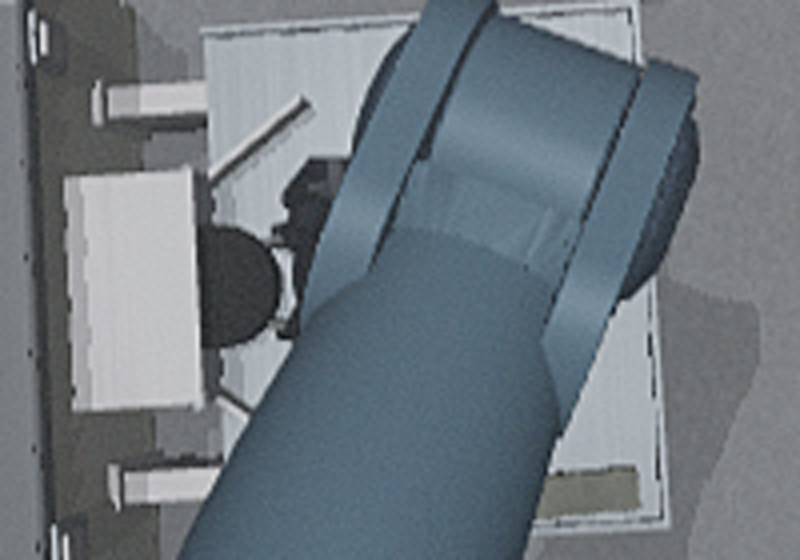

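View pics/s6.png

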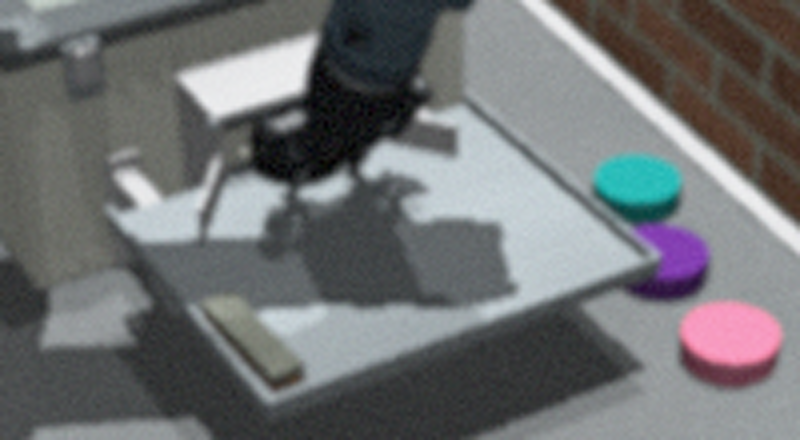

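The flap is opening with the puck, which is centred. Its rear edge is at top crop (282,288) and the force is still about 2 N.

Request:
{"name": "apply_moves", "arguments": {"motion": [{"x":0,"y":-0.065,"z":0.037,"wx":0,"wy":0,"wz":0,"fingers":0},{"x":0,"y":-0.065,"z":0.037,"wx":0,"wy":0,"wz":0,"fingers":0},{"x":0,"y":-0.065,"z":0.037,"wx":0,"wy":0,"wz":0,"fingers":0},{"x":0,"y":-0.065,"z":0.037,"wx":0,"wy":0,"wz":0,"fingers":0},{"x":0,"y":-0.065,"z":0.037,"wx":0,"wy":0,"wz":0,"fingers":0},{"x":0,"y":-0.065,"z":0.037,"wx":0,"wy":0,"wz":0,"fingers":0},{"x":0,"y":-0.065,"z":0.037,"wx":0,"wy":0,"wz":0,"fingers":0},{"x":0,"y":-0.065,"z":0.037,"wx":0,"wy":0,"wz":0,"fingers":0},{"x":0,"y":0,"z":0,"wx":0,"wy":0,"wz":0,"fingers":0}]}}

```text
time_s: 10.7
ee_pos: [0.5718, -0.0493, 0.2586]
orientation: [[0.997, 0.069, -0.033], [0.076, -0.862, 0.502], [0.006, -0.503, -0.864]]
wrist_force: [-0.2, -0.5, 0.0]
finger_gap: 0.043
```

```bash
python3 look.py 7
```

```text
10.7 tip [-0.01307731 -0.0010795   0.00910934] [-0.23775763 -0.47456988  0.04005799] ypax -1.0 Rx [0.997 0.076 0.006] [-0.033  0.502 -0.864]
(0.01, 0, 0) [ 0.    -0.216  0.126]
(0, 0.01, 0) [-0.25  -0.001 -0.001]
(0, 0, 0.01) [ 0.001 -0.126 -0.216]
```

View pics/t7.png

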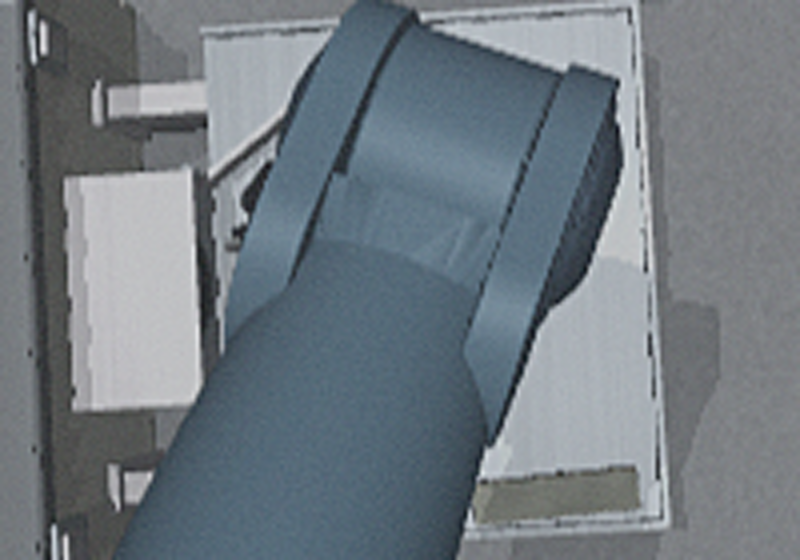

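View pics/s7.png

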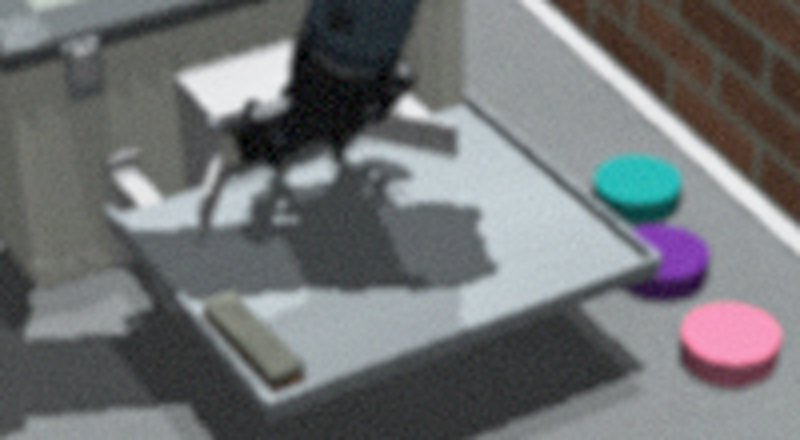

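The wrist force fell to about zero, so the puck may have dropped. I'll check through the pane.

```bash
python3 - <<'E'
from h import *
a=np.load('pics/top0.npy')[120:310,40:240][:,:,::-1]; b=np.load('pics/top7.npy')[120:310,40:240][:,:,::-1]
cv2.imwrite('pics/pane7.png',cv2.resize(np.hstack([a,b]),None,fx=2,fy=2,interpolation=2))
s=np.load('pics/side7.npy')[125:175,240:300][:,:,::-1];cv2.imwrite('pics/s7z.png',cv2.resize(s,None,fx=10,fy=10,interpolation=2))
E
```

```text
(no output)
```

View pics/pane7.png

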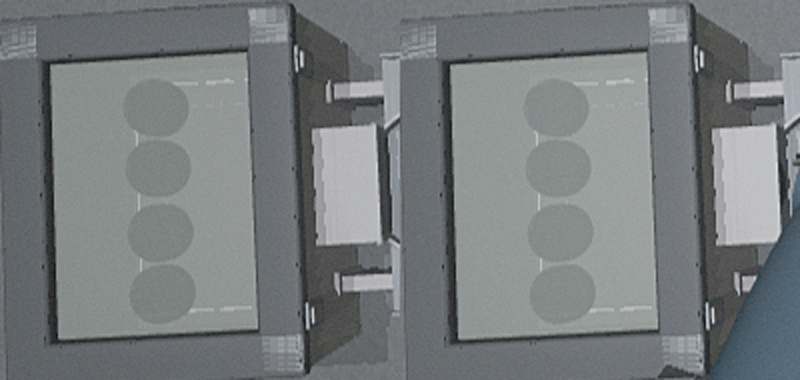

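View pics/s7z.png

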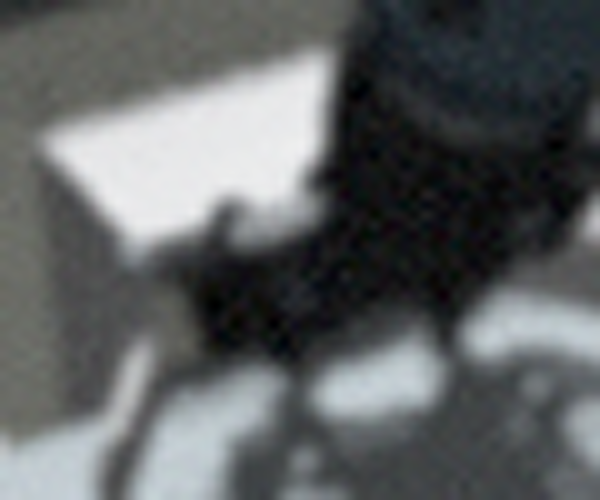

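The pane still shows only the original four pucks, so the new one is on the edge or still under way. I'll push a little further.

Request:
{"name": "apply_moves", "arguments": {"motion": [{"x":0,"y":-0.05,"z":0.028,"wx":0,"wy":0,"wz":0,"fingers":0},{"x":0,"y":-0.05,"z":0.028,"wx":0,"wy":0,"wz":0,"fingers":0},{"x":0,"y":-0.05,"z":0.028,"wx":0,"wy":0,"wz":0,"fingers":0},{"x":0,"y":-0.05,"z":0.028,"wx":0,"wy":0,"wz":0,"fingers":0}]}}

```text
time_s: 11.2
ee_pos: [0.5712, -0.0405, 0.2588]
orientation: [[0.997, 0.068, -0.033], [0.076, -0.862, 0.501], [0.006, -0.502, -0.865]]
wrist_force: [-1.2, -0.5, -0.0]
finger_gap: 0.0428
```

```bash
python3 look.py 8; python3 - <<'E'
from h import *
a=np.load('pics/side8.npy')[60:200,150:340][:,:,::-1]; b=np.load('pics/top8.npy')[120:310,40:240][:,:,::-1]
cv2.imwrite('pics/pane8.png',cv2.resize(b,None,fx=2.5,fy=2.5,interpolation=2))
cv2.imwrite('pics/s8z.png',cv2.resize(a,None,fx=4,fy=4,interpolation=2))
E
```

```text
11.2 tip [-0.00438656 -0.00123485  0.00918245] [-1.15250311 -0.54245167 -0.0367583 ] ypax -1.0 Rx [0.997 0.076 0.006] [-0.033  0.501 -0.865]
(0.01, 0, 0) [ 0.    -0.216  0.126]
(0, 0.01, 0) [-0.25  -0.001 -0.001]
(0, 0, 0.01) [ 0.001 -0.126 -0.216]
```

View pics/pane8.png

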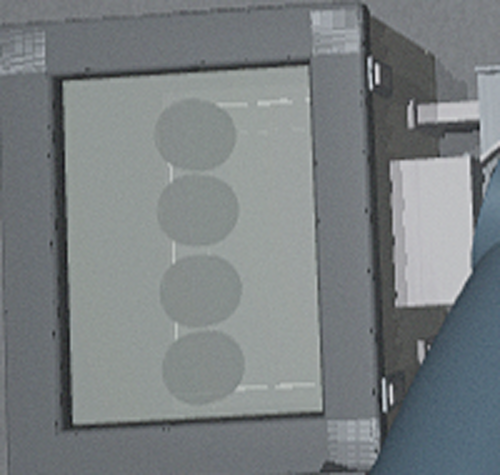

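View pics/s8z.png

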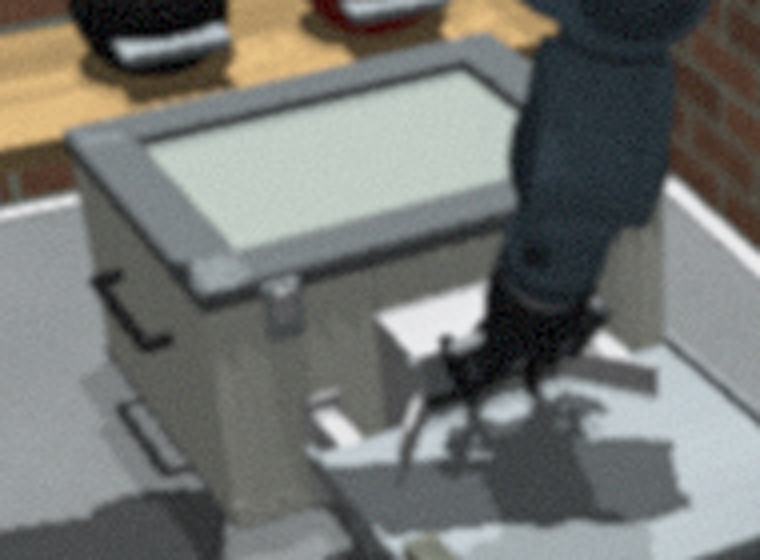

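```bash
python3 - <<'E'
from h import *
import cv2
a=np.load('pics/top0.npy').astype(int); 
for k in '678':
  b=np.load('pics/top%s.npy'%k).astype(int); D=abs(a-b).sum(2)[140:300,60:200]; print(k,D.mean(),D.max(),(D>40).sum())
  for x in range(150,172,4): pass
d=load('top0')
for u in (190,172,140,135,105): print(u,toport(onz(d,u,212,.03)),toport(onz(d,u,212,.22)))
b=np.load('pics/top8.npy')[140:300,60:200]; a0=np.load('pics/top0.npy')[140:300,60:200]
D=np.clip((b.astype(int)-a0).sum(2)*3+128,0,255).astype(np.uint8); D=cv2.GaussianBlur(D,(5,5),0); 
g=cv2.createCLAHE(4,(2,2)).apply(cv2.GaussianBlur(b[:,:,1],(3,3),0))
cv2.imwrite('pics/d8.png',cv2.resize(np.hstack([D,g]),None,fx=2.8,fy=2.8))
E
```

```text
6 30.892767857142857 198 3143
7 25.9503125 65 965
8 24.232321428571428 98 557
190 [ 0.13906736 -0.00714422 -0.07      ] [ 0.06938007 -0.00167468  0.12      ]
172 [ 0.18747527 -0.00987783 -0.07      ] [ 0.10851819 -0.00388483  0.12      ]
140 [ 0.27385833 -0.01475592 -0.07      ] [ 0.17835947 -0.00782879  0.12      ]
135 [ 0.28739337 -0.01552025 -0.07      ] [ 0.18930263 -0.00844676  0.12      ]
105 [ 0.36881855 -0.02011836 -0.07      ] [ 0.25513543 -0.01216436  0.12      ]
```

View pics/d8.png

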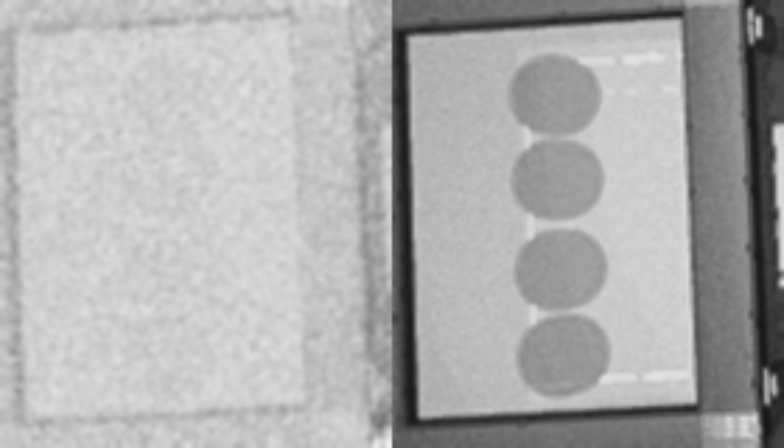

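Request:
{"name": "apply_moves", "arguments": {"motion": [{"x":0,"y":-0.045,"z":0.025,"wx":0,"wy":0,"wz":0,"fingers":0},{"x":0,"y":-0.045,"z":0.025,"wx":0,"wy":0,"wz":0,"fingers":0},{"x":0,"y":0,"z":0,"wx":0,"wy":0,"wz":0,"fingers":0}]}}

```text
time_s: 11.6
ee_pos: [0.5709, -0.0365, 0.2589]
orientation: [[0.997, 0.069, -0.033], [0.076, -0.862, 0.501], [0.006, -0.502, -0.865]]
wrist_force: [0.4, -0.0, 0.2]
finger_gap: 0.0426
```

```bash
python3 look.py 9
```

```text
11.6 tip [-0.00031671 -0.00123265  0.00931993] [ 0.37185374 -0.015642    0.19195869] ypax -1.0 Rx [0.997 0.076 0.006] [-0.033  0.501 -0.865]
(0.01, 0, 0) [ 0.    -0.216  0.126]
(0, 0.01, 0) [-0.25  -0.001 -0.001]
(0, 0, 0.01) [ 0.002 -0.126 -0.216]
```

View pics/s9.png

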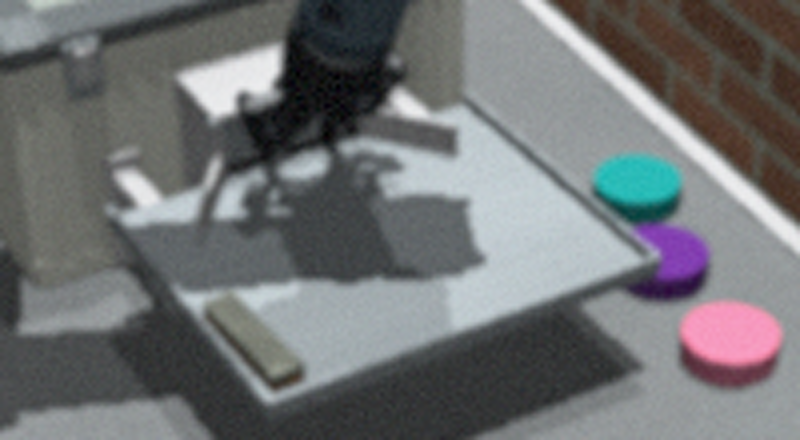

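There's no contact force with the tips at the flap line, so the puck has left the fingertips. I'll draw back and check the flap.

Request:
{"name": "apply_moves", "arguments": {"motion": [{"x":0,"y":0.09,"z":-0.05,"wx":0,"wy":0,"wz":0,"fingers":0},{"x":0,"y":0.13,"z":-0.076,"wx":0,"wy":0,"wz":0,"fingers":0},{"x":0,"y":0.17,"z":-0.1,"wx":0,"wy":0,"wz":0,"fingers":0},{"x":0,"y":0.17,"z":-0.1,"wx":0,"wy":0,"wz":0,"fingers":0},{"x":0,"y":0.17,"z":-0.1,"wx":0,"wy":0,"wz":0,"fingers":0},{"x":0,"y":0.17,"z":-0.1,"wx":0,"wy":0,"wz":0,"fingers":0},{"x":0,"y":0.17,"z":-0.1,"wx":0,"wy":0,"wz":0,"fingers":0},{"x":0,"y":0.17,"z":-0.1,"wx":0,"wy":0,"wz":0,"fingers":0},{"x":0,"y":0.17,"z":-0.1,"wx":0,"wy":0,"wz":0,"fingers":0},{"x":0,"y":0.17,"z":-0.1,"wx":0,"wy":0,"wz":0,"fingers":0}]}}

```text
time_s: 12.7
ee_pos: [0.5766, -0.1104, 0.2591]
orientation: [[0.997, 0.068, -0.033], [0.076, -0.862, 0.501], [0.006, -0.502, -0.865]]
wrist_force: [0.0, 0.6, -0.3]
finger_gap: 0.0426
```

Request:
{"name": "apply_moves", "arguments": {"motion": [{"x":0,"y":0.3,"z":-0.2,"wx":0,"wy":0,"wz":0,"fingers":0},{"x":0,"y":0.3,"z":-0.3,"wx":0,"wy":0,"wz":0,"fingers":0},{"x":0,"y":0.3,"z":-0.4,"wx":0,"wy":0,"wz":0,"fingers":0},{"x":0,"y":0.2,"z":-0.6,"wx":0,"wy":0,"wz":0,"fingers":0},{"x":0,"y":0.1,"z":-0.7,"wx":0,"wy":0,"wz":0,"fingers":0},{"x":0,"y":0,"z":-0.8,"wx":0,"wy":0,"wz":0,"fingers":0},{"x":0,"y":0,"z":0,"wx":0,"wy":0,"wz":0,"fingers":0},{"x":0,"y":0,"z":0,"wx":0,"wy":0,"wz":0,"fingers":0}]}}

```text
time_s: 13.5
ee_pos: [0.5839, -0.2123, 0.3391]
orientation: [[0.997, 0.068, -0.031], [0.075, -0.863, 0.5], [0.008, -0.501, -0.865]]
wrist_force: [-0.4, -0.9, -0.3]
finger_gap: 0.0426
```

```bash
python3 look.py 10; python3 - <<'E'
from h import *
b=np.load('pics/top10.npy')[:,:,::-1]; cv2.imwrite('pics/top10v.png',b)
a=np.load('pics/side10.npy')[125:200,200:300][:,:,::-1];a0=np.load('pics/side0.npy')[125:200,200:300][:,:,::-1]
cv2.imwrite('pics/s10z.png',cv2.resize(np.hstack([a0,a]),None,fx=4,fy=4,interpolation=2))
E
```

```text
13.5 tip [-0.17684363 -0.00132036  0.0893974 ] [-0.36141569 -0.89877009 -0.29567237] ypax -1.0 Rx [0.997 0.075 0.008] [-0.031  0.5   -0.865]
(0.01, 0, 0) [-0.    -0.216  0.125]
(0, 0.01, 0) [-0.25  -0.001 -0.002]
(0, 0, 0.01) [ 0.002 -0.125 -0.216]
```

View pics/top10v.png

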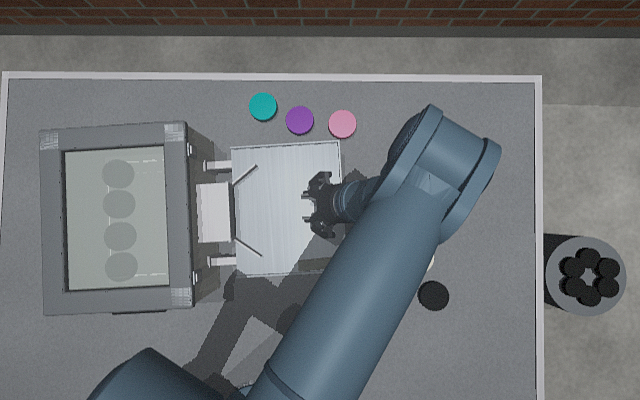

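View pics/s10z.png

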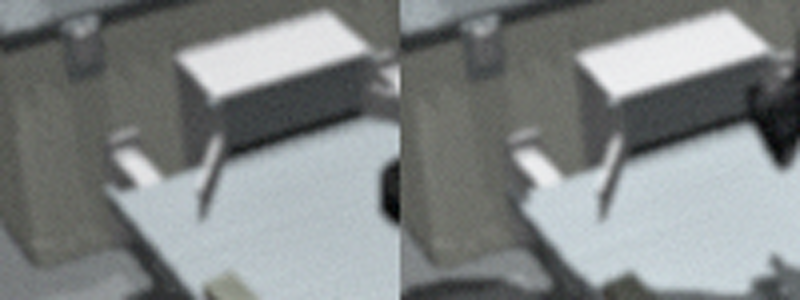

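View pics/s10.png

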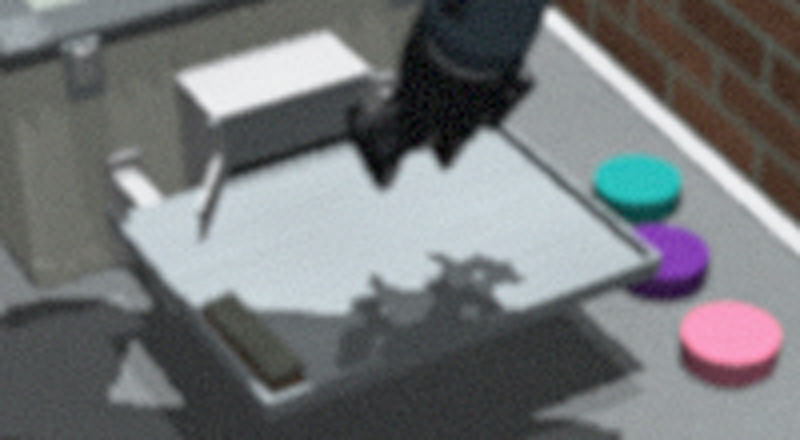

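The tray is empty except for the hone, and the flap hangs as it did at the start. The puck isn't visible in the pane, which only shows floor beyond about 187 mm past the port. I'll wait a moment and check more closely.

Request:
{"name": "apply_moves", "arguments": {"motion": [{"x":0,"y":0,"z":-0.5,"wx":0,"wy":0,"wz":0,"fingers":0},{"x":0,"y":0.3,"z":-0.5,"wx":0,"wy":0,"wz":0,"fingers":0},{"x":0,"y":0.3,"z":-0.5,"wx":0,"wy":0,"wz":0,"fingers":0},{"x":0,"y":0,"z":0,"wx":0,"wy":0,"wz":0,"fingers":0},{"x":0,"y":0,"z":0,"wx":0,"wy":0,"wz":0,"fingers":0},{"x":0,"y":0,"z":0,"wx":0,"wy":0,"wz":0,"fingers":0},{"x":0,"y":0,"z":0,"wx":0,"wy":0,"wz":0,"fingers":0},{"x":0,"y":0,"z":0,"wx":0,"wy":0,"wz":0,"fingers":0}]}}

```text
time_s: 14.4
ee_pos: [0.5873, -0.2612, 0.3783]
orientation: [[0.997, 0.069, -0.034], [0.076, -0.862, 0.502], [0.005, -0.503, -0.864]]
wrist_force: [-0.4, 0.4, 0.1]
finger_gap: 0.043
```

```bash
python3 - <<'E'
from h import *
for n in('side','top'): grab(n,n+'11')
F=['side0','side11']; 
a=[np.load('pics/%s.npy'%f)[65:205,160:320] for f in F]
g=[cv2.createCLAHE(6,(4,4)).apply(cv2.GaussianBlur(x[:,:,1],(3,3),0)) for x in a]
cv2.imwrite('pics/s11.png',cv2.resize(np.hstack(g),None,fx=2.5,fy=2.5,interpolation=2))
a=[np.load('pics/%s.npy'%f)[140:290,55:245] for f in ('top0','top11')]
g=[cv2.createCLAHE(6,(3,3)).apply(cv2.GaussianBlur(x[:,:,1],(3,3),0)) for x in a]
cv2.imwrite('pics/t11.png',cv2.resize(np.hstack(g),None,fx=2.1,fy=2.1,interpolation=2))
# flap area & stationary things
D=lambda n,b:abs(np.load('pics/%s0.npy'%n).astype(int)-np.load('pics/%s11.npy'%n))[b[1]:b[3],b[0]:b[2]].mean()
print('flap side',D('side',(250,145,292,165)),'noise',D('side',(180,140,215,165)),'top sliver',D('top',(228,185,236,240)))
d=load('side0'); d1=d
for th in (0,.2): print(th,[np.round(proj(d,fromport(.046*np.sin(th),y,.054-.046*np.cos(th))),1) for y in(.05,-.05)])
s=manip.state(); print(s['time_s'],s['ee_pos'],s['dq'].round(3))
E
```

```text
flap side 8.594047619047618 noise 7.830095238095238 top sliver 12.543939393939393
0 [array([260.2, 162.3]), array([288.6, 153.3])]
0.2 [array([258.9, 160.6]), array([287.2, 151.7])]
14.5 [ 0.58732499 -0.26147933  0.37853529] [-0.005  0.002  0.005  0.003  0.    -0.   ]
```

View pics/s11.png

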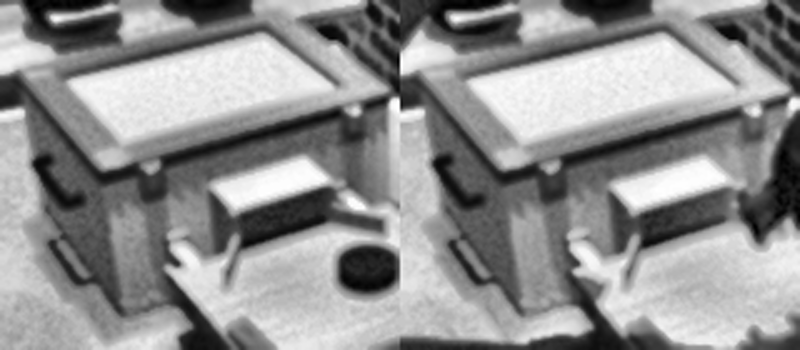

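View pics/t11.png

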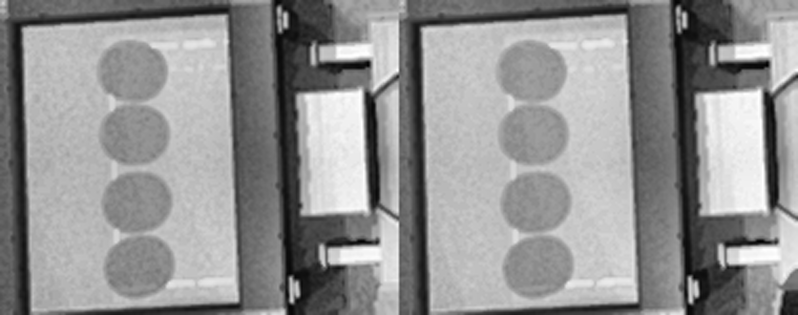

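```bash
python3 - <<'E'
from h import *
fr=[vision.get_image('side')['color'].astype(float) for _ in range(4)]
b=np.mean(fr,0).mean(2); cv2.imwrite('pics/side12.png',np.mean(fr,0)[:,:,::-1].astype(np.uint8))
a=np.load('pics/side0.npy').astype(float).mean(2)
# profile along vertical relative to expected flap lower-edge line
d=load('side0')
for nm,im in(('before',a),('after',b)):
    P=[]
    for y in np.linspace(.05,-.02,40):
        u,v=proj(d,fromport(0,y,.008)); vs=v+np.arange(-14,9,1.)
        P.append(cv2.remap(im.astype(np.float32),np.full((len(vs),1),u,np.float32),vs.astype(np.float32)[:,None],1)[:,0])
    print(nm,np.mean(P,0).round(0).astype(int))
x=np.load('pics/side0.npy')[135:175,240:300][:,:,::-1]; y=np.mean(fr,0)[135:175,240:300][:,:,::-1].astype(np.uint8)
cv2.imwrite('pics/f12.png',cv2.resize(np.hstack([x,y]),None,fx=6.6,fy=6.6,interpolation=2))
E
```

```text
before [ 98  69  65  65  66  66  65  66  66  66  65  64  53  40  52  94 137 164
 180 189 192 192 191]
after [107  76  70  71  72  71  71  71  71  72  72  69  58  43  57 103 148 177
 195 204 207 207 206]
```

View pics/f12.png

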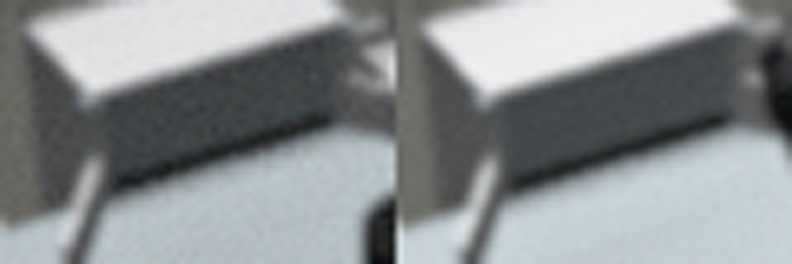

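View pics/side12.png

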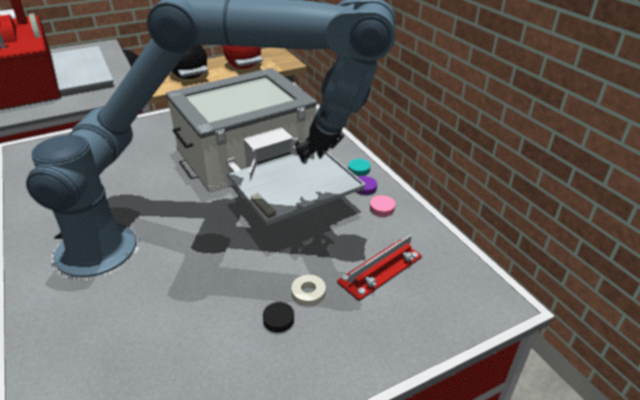

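The picture shows the tray with only the hone on it, at (263,205). The tape (308,290), spare puck (279,317) and jig (380,267) are where they were, and the flap is shut with the arm clear.

```bash
python3 -c "
from h import *
print(job.finish_job())"
```

```text
the job is handed in; nothing more can be done
None
```

I slid the black puck flat along the tray with two tilted, half-open fingertips, centred it on the port and pushed it in past the flap. I then drew the fingers back and handed the job in after about 15 s. The wrist force stayed at about 3 N or less at every reading.

**Checks that passed:**
- **Puck:** it is gone from the tray. The contact force dropped to about zero with the fingertips at the flap line, which puts the puck's middle more than 20 mm past the sill edge.
- **Flap:** its lower edge lines up with the starting picture, so it is fully shut.
- **Other things:** the hone, tape, spare puck and jig look unmoved.
- **Arm:** it is clear of everything.

**Check that did not confirm:** I never saw the puck through the lid pane, which showed only the four pucks that were there before. The pane hides the floor closer than about 187 mm past the port, so I take the puck to be lying there. That it is fully inside rests on the force drop, the empty tray and the shut flap.

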